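Probe the printed build plates

ROBOT

A 7-joint arm with a two-finger parallel gripper is mounted at the origin on the work surface. World frame = base frame: x ahead of the robot, y to its left, z up, the work surface at z = 0. Lengths are in m, angles in rad, forces in N, time in s.
With the tool pointing down it reaches from about 0.425 to 0.925 m from the base axis. Payload 6.8 kg.
Tool frame: the origin (TCP) lies on the front face of the gripper's body, between the roots of the fingers; the fingertips stand 73 mm ahead of it and the grasp point (between the pads) lies 54 mm ahead of it (env.nose_length is the distance from the TCP to the fingertips, in m); z points along the fingers, y is the line along which they close (so a half turn about z gives the same grasp; the last joint's range is limited). The gripper opens to 85 mm and grips with 20 to 120 N. Pads are 22 mm wide; open, the fingers measure 114 mm over their backs; the gripper's body (76 mm by 85 mm) begins 54 mm behind the grasp point. The pads swing forward as they close: fully open they stand 13 mm farther back than shut.
Start: joints at [1.116, 0.477, 0.022, 1.555, -0.011, 1.109, -0.083], TCP at [0.229, -0.635, 0.304] pointing down, gripper open.
Joint ranges: [-2.96, 2.96], [-0.34, 2.1], [-1.41, 1.46], [0.24, 2.44], [-1.37, 4.51], [0.17, 1.92], [-2.96, 2.96]. Speed limits (rad/s): [2.39, 2.39, 3.14, 3.14, 3.14, 3.14, 3.14].

INTERFACE

Orientations are given as a unit quaternion [w, x, y, z].
In Python, from cell import env, kin, camera, calibration, job gives the robot as it stands. The module is installed in compiled form; this text tells all that it offers. Calls block until the motion is done:
- env.reach(position, orientation): joint-space move of the TCP to a pose.
- env.movel(position, velocity=0.15, rot=None, stop_force=None): straight line of the TCP; rot=None keeps the orientation; velocity is the mean speed in m/s. With stop_force (N) it stops when the force on the tool has changed by that much, and returns True; else False.
- env.goto_joints(angles): joint-space move.
- env.grip(opening, f_grip=None): finger opening in m; f_grip is the grip in N (None keeps the last); returns when the fingers have stopped.
- env.dwell(seconds).
- kin.inverse_kinematics(position, orientation): joint angles nearest the present ones, or None.
- env.get_state(): the state.
- camera(name): name is "scene" or "top"; returns (picture, depth): 420x560x3 uint8, blue, green, red; 420x560 float32, m along the optical axis (not along the pixel's ray), 0 where there is no reading.
- calibration(name): a dict with "fx", "fy", "cx", "cy" (pixels), "k1" (the pictures are not rectified: a ray, as slopes to the right and down, at radius r is drawn at 1 + k1 r^2 times it, then the intrinsics apply), "rvec" (rotation vector, rad) and "tvec" (3), from world to camera coordinates, as OpenCV has them. Camera axes: x right, y down, z forward; pixel columns grow to the right and rows downward; lengths in m; the calibration is good to about 2 mm. A picture is of the moment at which its call begins. calibration takes no time and is no camera call.
A pose or a line that the arm cannot do raises env.PlanningError and nothing moves.
- job.job_done(): hands the job in; it is judged then, once.
The state is a dict: "time": time; "qpos": joint angles; "joint_velocities": joint speeds; "joint_torque": joint torques, N m; "tcp_pos": TCP position; "orientation": TCP orientation; "force": force on the tool from outside, world axes, zero at the start; "torque": the same for the moment, N m; "opening": finger opening in m; "gripper_force": force on a finger pad.
Only numpy, scipy, OpenCV 4.12 (cv2) and the standard library are available. Lean on these libraries where they do the work, as an engineer would, in place of code of your own. Each camera call takes 0.05 s, during which the arm holds its last target. There are 200 camera calls.

TASK

Load each coloured build plate that is on the bench (three or four of them) upright onto the ring mark of its own colour on the measuring bed, then press the green membrane key until it registers, firmly but without pounding. Take the touch probe from its stand and gently touch its tip first to the brass datum button at the end of the bed and then to the coloured pad of each loaded plate, in the order red, yellow, green, blue, then hang the probe back in its stand and press the blue key. Keep off the red key, leave the blank plate and the other things alone, and finish with every plate standing on its own mark.

Things in the scene. Friction and masses are not known exactly. Their poses are not given: they have to be found in the camera images.
- plate_red_mid (a point): Centre (half-way up, 13 mm above the underside) of the red build plate: an upright aluminium disc 56 mm in diameter and 26 mm high with a red band, 0.22 to 0.35 kg; z up. On its top stand six small printed implants (13.5 mm tall, in a ring 17 to 24 mm from the axis, so the overall height is 39.5 mm); the middle is free but for the pad. Take it by its round side, from above. May be absent.
- plate_red_pad (a point): Centre of the top of the red plate's datum pad, the point to be probed: a red button 14 mm in diameter, 3 mm high, in the middle of the plate's top, 29 mm above its underside.
- spot_red (a point): Centre of the red ring mark (68 mm across, a plate just covers its grey middle) on the upper face of the measuring bed, a fixed dark steel plate 150 x 415 x 5 mm. The four marks stand in a row along the bed's y axis, 90 mm apart, in the order red, yellow, green, blue (towards -y); z up.
- plate_yellow_mid (a point): Centre (half-way up, 13 mm above the underside) of the yellow build plate: an upright aluminium disc 56 mm in diameter and 26 mm high with a yellow band, 0.22 to 0.35 kg; z up. On its top stand six small printed implants (13.5 mm tall, in a ring 17 to 24 mm from the axis, so the overall height is 39.5 mm); the middle is free but for the pad. Take it by its round side, from above. May be absent.
- plate_yellow_pad (a point): Centre of the top of the yellow plate's datum pad, the point to be probed: a yellow button 14 mm in diameter, 3 mm high, in the middle of the plate's top, 29 mm above its underside.
- spot_yellow (a point): Centre of the yellow ring mark (68 mm across, a plate just covers its grey middle) on the upper face of the measuring bed, a fixed dark steel plate 150 x 415 x 5 mm. The four marks stand in a row along the bed's y axis, 90 mm apart, in the order red, yellow, green, blue (towards -y); z up.
- plate_green_mid (a point): Centre (half-way up, 13 mm above the underside) of the green build plate: an upright aluminium disc 56 mm in diameter and 26 mm high with a green band, 0.22 to 0.35 kg; z up. On its top stand six small printed implants (13.5 mm tall, in a ring 17 to 24 mm from the axis, so the overall height is 39.5 mm); the middle is free but for the pad. Take it by its round side, from above. May be absent.
- plate_green_pad (a point): Centre of the top of the green plate's datum pad, the point to be probed: a green button 14 mm in diameter, 3 mm high, in the middle of the plate's top, 29 mm above its underside.
- spot_green (a point): Centre of the green ring mark (68 mm across, a plate just covers its grey middle) on the upper face of the measuring bed, a fixed dark steel plate 150 x 415 x 5 mm. The four marks stand in a row along the bed's y axis, 90 mm apart, in the order red, yellow, green, blue (towards -y); z up.
- plate_blue_mid (a point): Centre (half-way up, 13 mm above the underside) of the blue build plate: an upright aluminium disc 56 mm in diameter and 26 mm high with a blue band, 0.22 to 0.35 kg; z up. On its top stand six small printed implants (13.5 mm tall, in a ring 17 to 24 mm from the axis, so the overall height is 39.5 mm); the middle is free but for the pad. Take it by its round side, from above. May be absent.
- plate_blue_pad (a point): Centre of the top of the blue plate's datum pad, the point to be probed: a blue button 14 mm in diameter, 3 mm high, in the middle of the plate's top, 29 mm above its underside.
- spot_blue (a point): Centre of the blue ring mark (68 mm across, a plate just covers its grey middle) on the upper face of the measuring bed, a fixed dark steel plate 150 x 415 x 5 mm. The four marks stand in a row along the bed's y axis, 90 mm apart, in the order red, yellow, green, blue (towards -y); z up.
- key_start: Green round membrane key, 26 mm across, 4.5 mm proud of the flat top (50 mm high) of the fixed grey console (250 x 120 mm); origin at the centre of the key's top face, z up. It gives only 1 mm (4 N/mm) and then is hard; it registers when pressed straight down with at least 3 N for 0.1 s; a closed gripper's fingertips will do; 6 to 20 N, held a moment, is right.
- key_cancel: Red membrane key between the green and the blue one, same size: cancels the job, leave it alone.
- key_store: Blue membrane key, same size and behaviour as the green one. The keys stand in a row along the console's long axis, 63 mm apart: green nearest the robot, red, blue, then a green-tinted display.
- probe_grip (a point): Point on the axis of the touch probe's handle, where to grip: an upright black rubber cylinder 24 mm in diameter, 70 mm long, from 39 mm below to 31 mm above this point. Below the handle: an orange flange 40 mm in diameter and 6 mm thick (underside 45 mm below this point), a steel barrel 18 mm in diameter and 35 mm long, and a thin stylus 4 mm thick whose red ball tip ends 110 mm below this point. z runs up along the probe; 0.15 kg.
- probe_tip (a point): Lowest point of the probe's red ball tip (6 mm across). The stylus is sprung: it pushes up to 8 mm into the barrel, about 0.4 N to start and 0.35 N per mm; with 2 to 5 mm pushed in, a touch is good; fully in it is hard.
- stand_seat (a point): Where the flange's underside centre sits in the fixed probe stand: the upper face (90 mm above the table) of a level fork of two prongs, 26 mm apart along y, open above and towards the stand's -x side, closed 20 mm behind this point (+x) by its root, with a post behind (37 mm away). The probe hangs upright in it by its flange, stylus free below, and lifts straight out. The prongs are 20 mm wide and reach 33 mm to -x; base plate 120 x 100 x 12 mm.
- blank_mid (a point): Centre (13 mm up) of a blank aluminium plate, 56 mm in diameter, 26 mm high, no colour and no printed parts: a bystander, leave it.
- jar: Bystander: closed jar, 60 mm across, 75 mm high; origin under its centre.
- datum (a point): Centre of the top of the brass datum button, 18 mm in diameter, fixed on the measuring bed beyond the red mark (65 mm from that mark's centre, on the side away from the yellow one), standing 12 mm above the bed's face; z up.
- brush: Bystander: brush lying on the table behind the bed.
- driver: Bystander: screwdriver lying on the table near the robot.
- caliper: Bystander: digital caliper lying on the table, 150 mm long.
Mind the look-alikes: they are no part of the job. Leave any brown, purple or turquoise look-alike of the part that bears plate_green_mid alone.

How it is judged:
On the way, in this order (a step that is already met when the one before it is completed fails the run):
1. every plate that is there stands, released, on the ring mark of its own colour (horizontal distance between plate_red_mid and spot_red below 0.012 m and z of plate_red_mid in the frame of spot_red below 0.018 m and angle between each of plate_red_mid, plate_yellow_mid, plate_green_mid, plate_blue_mid's own z axis and vertical below 0.1 rad and contact force between each of plate_red, plate_yellow, plate_green, plate_blue and the fingers below 0.1 N and linear speed of each of plate_red, plate_yellow, plate_green, plate_blue below 0.03 m/s and horizontal distance between plate_yellow_mid and spot_yellow below 0.012 m and z of plate_yellow_mid in the frame of spot_yellow below 0.018 m and horizontal distance between plate_green_mid and spot_green below 0.012 m and z of plate_green_mid in the frame of spot_green below 0.018 m and horizontal distance between plate_blue_mid and spot_blue below 0.012 m and z of plate_blue_mid in the frame of spot_blue below 0.018 m), for 0.2 s.
2. the green start key is pressed with at least 3 N (contact force between key_start and anything else above 3 N), for 0.1 s.
3. the probe tip touches the brass datum button (at least 0.6 N, within 8 mm of its centre) (contact force between probe and bed above 0.6 N and distance between probe_tip and datum below 0.008 m), for 0.1 s.
4. the probe tip touches the red plate's pad (at least 0.6 N, within 8 mm of the pad's centre) (contact force between probe and plate_red above 0.6 N and distance between probe_tip and plate_red_pad below 0.008 m), for 0.1 s.
5. the probe tip touches the yellow plate's pad (at least 0.6 N, within 8 mm of the pad's centre) (contact force between probe and plate_yellow above 0.6 N and distance between probe_tip and plate_yellow_pad below 0.008 m), for 0.1 s.
6. the probe tip touches the green plate's pad (at least 0.6 N, within 8 mm of the pad's centre) (contact force between probe and plate_green above 0.6 N and distance between probe_tip and plate_green_pad below 0.008 m), for 0.1 s.
7. the probe tip touches the blue plate's pad (at least 0.6 N, within 8 mm of the pad's centre) (contact force between probe and plate_blue above 0.6 N and distance between probe_tip and plate_blue_pad below 0.008 m), for 0.1 s.
8. the probe hangs in its stand again, released (horizontal distance between probe_grip and stand_seat below 0.009 m and z of probe_grip in the frame of stand_seat between 0.04 and 0.05 m and angle between probe_grip's own z axis and vertical below 0.1 rad and contact force between probe and the fingers below 0.1 N), for 0.2 s.
9. the blue store key is pressed with at least 3 N (contact force between key_store and anything else above 3 N), for 0.1 s.
At the end, for the whole second after the job is handed in: Every plate present stands upright (within 0.1 rad), at rest and released, its centre within 12 mm of the centre of its own colour's mark; the probe hangs upright and released in its stand, its axis within 9 mm of the seat and its flange within 5 mm of the fork's height (all of step 1 and all of step 8 and linear speed of probe below 0.03 m/s); the robot touches nothing.
It fails at once if the red cancel key is pressed (over 2 N) (contact force between key_cancel and anything else above 2 N).
It fails at once if a membrane key is pressed with more than 45 N (contact force between any of key_start, key_store and anything else above 45 N).
It fails at once if the probe is jammed onto a plate or the bed with more than 20 N (contact force between probe and plate_red above 20 N or contact force between probe and plate_yellow above 20 N or contact force between probe and plate_green above 20 N or contact force between probe and plate_blue above 20 N or contact force between probe and bed above 20 N).
It fails at once if a bystander (blank plate, jar, brush, screwdriver, caliper) is shifted by more than 40 mm (distance of any of blank_mid, jar, brush, driver, caliper from where it was at the start of the episode above 0.04 m).
Of plate_red, plate_yellow, plate_green, plate_blue only 3 to 4 are there at a start; the rules pass over those that are not, and their reading is None.
At some moment in a run one of plate_red, plate_yellow, plate_green, plate_blue may be knocked a few centimetres aside while the robot is not near it.
It also fails if it takes over 210 s, if anything falls off the work surface, if the arm or the gripper's body presses on something with over 40 N, if the wrist force passes 120 N, or if a joint passes its speed limit or range.

## Working session

There is one attempt and no reset: what is moved stays moved. The work goes in short steps, each a Python script; the robot and the scene stay as the last script left them, time stands still between calls to the robot, and variables do not carry over. Pictures are saved under pics/ and viewed, at most 14 in all, crops included, and the job is handed in when it is done.

```bash
mkdir -p pics
python3 - <<'E'
from cell import env,kin,camera,calibration,job
import cv2,numpy as np
for n in("top","scene"):
    p,d=camera(n);cv2.imwrite(f"pics/{n}0.png",p);np.save(f"{n}0.npy",d)
    c=calibration(n);print(c)
    R=cv2.Rodrigues(np.array(c["rvec"],float))[0];print(-R.T@np.array(c["tvec"]),R)
print(env.get_state(),env.nose_length)
E
```

```text
{'fx': 395.5904748162147, 'fy': 395.5904748162147, 'cx': 279.3069430334555, 'cy': 214.12844748632358, 'k1': -0.021342887139491534, 'rvec': array([ 2.19638735, -2.16896486,  0.08038336]), 'tvec': array([-0.07497591,  0.52895074,  1.03162046])}
[ 0.4512934  -0.07005415  1.0682124 ] [[ 1.25896227e-02 -9.99920498e-01 -7.06114862e-04]
 [-9.97125226e-01 -1.25016543e-02 -7.47328003e-02]
 [ 7.47180313e-02  1.64494270e-03 -9.97203344e-01]]
{'fx': 518.1703297601456, 'fy': 518.1703297601456, 'cx': 276.315402037118, 'cy': 220.27504305247425, 'k1': -0.005450690415305131, 'rvec': array([ 2.31612996,  0.87189991, -0.3188842 ]), 'tvec': array([-0.35634848, -0.25069485,  1.86712384])}
[ 1.18577475 -0.80364537  1.27439239] [[ 0.7510662   0.66022065 -0.00287477]
 [ 0.50628882 -0.57873732 -0.63932367]
 [-0.42375842  0.47871893 -0.76893237]]
{'time': 0.1, 'qpos': array([ 1.11588007,  0.47771724,  0.02235119,  1.55632996, -0.01153796,
        1.10928204, -0.08309475]), 'joint_velocities': array([ 0.00130372, -0.00079296,  0.00087457, -0.0036336 ,  0.00022875,
        0.00016134, -0.00060676]), 'joint_torque': array([ 4.28097017e-03, -5.97759211e+01,  1.61355726e+00, -2.81956083e+01,
        1.28511313e-02,  4.96555207e-03,  2.84884931e-05]), 'tcp_pos': array([ 0.22930206, -0.63443202,  0.30303267]), 'orientation': array([-7.83796302e-04,  9.85002044e-01,  1.72540796e-01, -1.81189719e-04]), 'force': array([0.21622609, 0.42310594, 0.53934398]), 'torque': array([ 0.0249389 ,  0.00963971, -0.02844827]), 'gripper_force': 0.0, 'opening': 0.08516976786991555} 0.0726
```

View pics/top0.png

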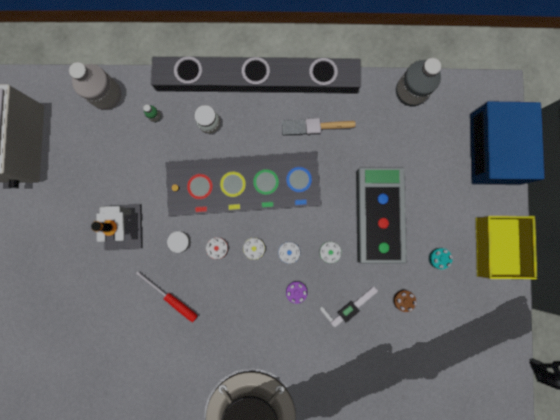

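View pics/scene0.png

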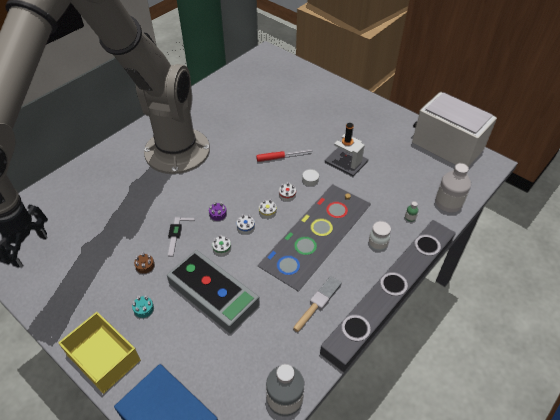

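The scene shows all four plates. In the top view they are at about red (217,247), yellow (254,248), blue (289,252) and green (330,252). The marks are at row ~183, the keys at column ~383, the datum at (175,188) and the probe at (105,227). I'll take closer crops next.

```bash
cat > h.py <<'E'
from cell import env,kin,camera,calibration,job
import cv2,numpy as np
from scipy.spatial.transform import Rotation as Ro
def ray(n,px):
    c=calibration(n);K=np.array([[c["fx"],0,c["cx"]],[0,c["fy"],c["cy"]],[0,0,1]])
    u=cv2.undistortPoints(np.array([[px]],float),K,np.array([c["k1"],0,0,0.]))[0,0]
    R=cv2.Rodrigues(np.array(c["rvec"],float))[0]
    return -R.T@np.array(c["tvec"]),R.T@np.array([u[0],u[1],1.])
def onplane(n,px,z):
    o,d=ray(n,px);return o+d*(z-o[2])/d[2]
def pix(n,P):
    c=calibration(n);R=cv2.Rodrigues(np.array(c["rvec"],float))[0]
    q=R@np.array(P)+c["tvec"];s=q[:2]/q[2];s=s*(1+c["k1"]*(s@s))
    return s*c["fx"]+[c["cx"],c["cy"]]
HUE={"red":(174,6),"yellow":(22,34),"green":(45,85),"blue":(100,118)}
def mask(p,col,smin=110,vmin=60):
    h=cv2.cvtColor(p,cv2.COLOR_BGR2HSV);a,b=HUE[col];H=h[...,0]
    m=((H>=a)|(H<=b)) if a>b else ((H>=a)&(H<=b))
    return (m&(h[...,1]>smin)&(h[...,2]>vmin)).astype(np.uint8)
def blobs(p,col,box,amin=4,**k):
    x0,y0,x1,y1=box;n,_,st,ce=cv2.connectedComponentsWithStats(mask(p,col,**k)[y0:y1,x0:x1])
    return [(st[i,4],*(ce[i]+[x0,y0]).round(1),st[i,2],st[i,3]) for i in range(1,n) if st[i,4]>=amin]
E
python3 - <<'E'
from h import *
p=cv2.imread("pics/top0.png");s=cv2.imread("pics/scene0.png")
a=cv2.resize(p[140:280,70:420],None,fx=2.2,fy=2.2,interpolation=2)
b=cv2.resize(s[110:330,160:390],None,fx=2.6,fy=2.6,interpolation=2)
cv2.imwrite("pics/c1.png",a);cv2.imwrite("pics/c2.png",b)
for col in HUE:
    print(col,"TOP",blobs(p,col,(160,150,420,275)));print("SC",blobs(s,col,(150,110,390,330)))
d=np.load("top0.npy")
# world heights in stand region
for r in range(200,252,4):
    print(r,[int(1000*( (lambda o,v:o[2]+v[2]*d[r,c])(*ray("top",(c,r))))) for c in range(84,148,4)])
E
```

```text
red TOP [(np.int32(196), np.float64(199.3), np.float64(186.0), np.int32(26), np.int32(25)), (np.int32(54), np.float64(200.6), np.float64(208.9), np.int32(12), np.int32(5)), (np.int32(117), np.float64(383.0), np.float64(222.8), np.int32(13), np.int32(12)), (np.int32(9), np.float64(216.0), np.float64(248.0), np.int32(3), np.int32(3))]
SC [(np.int32(193), np.float64(270.2), np.float64(155.8), np.int32(28), np.int32(11)), (np.int32(9), np.float64(287.0), np.float64(189.0), np.int32(3), np.int32(3)), (np.int32(10), np.float64(284.5), np.float64(196.3), np.int32(10), np.int32(4)), (np.int32(4), np.float64(292.5), np.float64(195.2), np.int32(4), np.int32(3)), (np.int32(28), np.float64(320.5), np.float64(200.9), np.int32(8), np.int32(7)), (np.int32(114), np.float64(336.9), np.float64(209.5), np.int32(22), np.int32(16)), (np.int32(72), np.float64(205.6), np.float64(279.5), np.int32(10), np.int32(10))]
yellow TOP [(np.int32(179), np.float64(232.3), np.float64(183.5), np.int32(25), np.int32(25)), (np.int32(4), np.float64(176.2), np.float64(188.0), np.int32(3), np.int32(3)), (np.int32(46), np.fl
[... 2329 characters left out ...]
, 88, 88, 89, 79, 54, 11, 13, 12, 10, 3]
212 [1, -1, 1, 0, 90, 92, 86, 89, 89, 79, 53, 26, 11, 11, 11, 0]
216 [0, -1, -3, -1, 89, 87, 86, 90, 85, 90, 9, 11, 8, 8, 9, -1]
220 [-3, 0, 0, -1, 91, 92, 93, 13, 91, 87, 13, 12, 15, 12, 12, -3]
224 [-1, 1, 163, 168, 164, 145, 122, 92, 90, 89, 13, 11, 10, 9, 9, 1]
228 [0, 0, 167, 166, 165, 147, 125, 97, 94, 86, 12, 13, 14, 11, 10, -1]
232 [0, 0, -1, -1, 91, 121, 105, 98, 84, 88, 10, 11, 10, 11, 11, 0]
236 [-2, 3, -1, 0, 89, 90, 8, 10, 90, 85, 9, 9, 10, 9, 13, -2]
240 [0, -1, 0, -3, 90, 90, 9, 14, 87, 91, 9, 11, 14, 11, 13, -1]
244 [-1, 2, -2, -1, 1, 0, 11, 9, 12, 11, 8, 13, 10, 10, 12, 0]
248 [-1, -3, 0, 0, 0, 3, 10, 11, 13, 8, 13, 15, 11, 14, 12, 0]
```

View pics/c1.png

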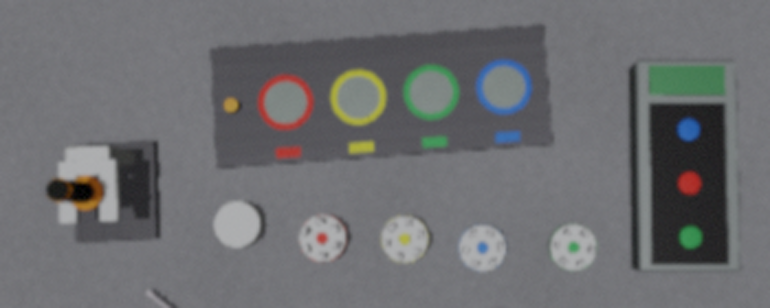

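View pics/c2.png

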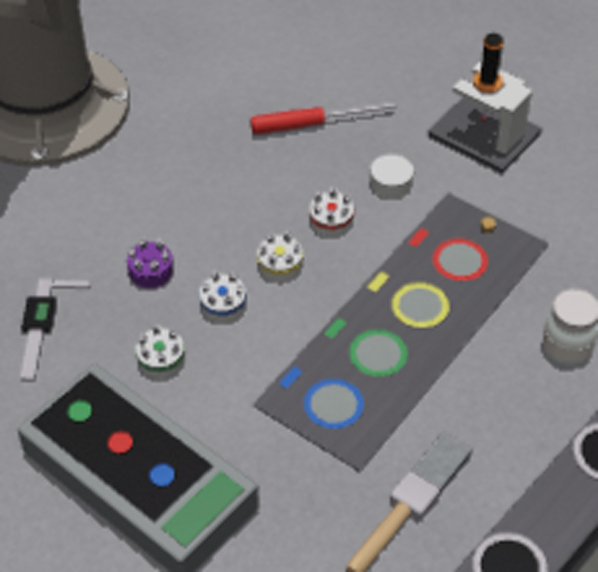

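The crops show each pad clearly in both views. The stand's fork opens towards -x and its top is at 90 mm, with nothing higher except the probe. Now I'll compute positions from both views.

Run:
```python
from h import *
T={"red":(216,248),"yellow":(253.3,248.1),"green":(330.3,252),"blue":(289,252)}
S={"red":(287,189),"yellow":(267.1,205.9),"green":(220.8,242.6),"blue":(245,221.3)}
RT={"red":(199.3,186),"yellow":(232.3,183.5),"green":(265.6,181.5),"blue":(298.6,179)}
RS={"red":(336.9,209.5),"yellow":(321.5,227.4),"green":(305.4,245.7),"blue":(287.9,265)}
f=lambda n,p,z:onplane(n,p,z)[:2].round(4)
for c in T:print(c,f("top",T[c],.029),f("scene",S[c],.029),"ring",f("top",RT[c],.005),f("scene",RS[c],.005))
for k,a,b in(("gk",(383.4,247.2),(190.1,267.6)),("rk",(383,222.8),(205.6,279.5)),("bk",(382.5,198.4),(221.6,292.1))):print(k,f("top",a,.0545),f("scene",b,.0545))
p=cv2.imread("pics/top0.png");d=np.load("top0.npy")
s=cv2.imread("pics/scene0.png");ds=np.load("scene0.npy")
for n,dd,(x0,y0,x1,y1) in(("top",d,(84,195,140,250)),("scene",ds,(320,110,385,180))):
    P=[]
    for r in range(y0,y1):
        for c in range(x0,x1):
            if dd[r,c]>0:
                o,v=ray(n,(c,r));P.append(o+v*dd[r,c])
    P=np.array(P)
    for a,b in((.16,.172),(.13,.16),(.084,.1)):
        q=P[(P[:,2]>a)&(P[:,2]<b)];print(n,a,len(q),q.mean(0).round(4),q.min(0).round(3),q.max(0).round(3))
h=cv2.cvtColor(p,cv2.COLOR_BGR2HSV)
print("dat",[ (x,y,h[y,x].tolist()) for y in range(186,191) for x in range(172,180) if h[y,x,1]>110])
print(h[218:236:2,88:120:2,2])
hs=cv2.cvtColor(s,cv2.COLOR_BGR2HSV)
print(hs[120:158:2,338:364:2,2])
m=((hs[...,0]>8)&(hs[...,0]<22)&(hs[...,1]>110)&(hs[...,2]>90)).astype(np.uint8)[110:210,330:370]
n,_,st,ce=cv2.connectedComponentsWithStats(m);print([(st[i].tolist(),(ce[i]+[330,110]).round(1)) for i in range(1,n)])
```

```text
red [0.4381 0.0964] [0.4375 0.0954] ring [0.6047 0.1497] [0.604 0.15 ]
yellow [ 0.4391 -0.0014] [ 0.4378 -0.0028] ring [0.6127 0.0602] [0.6126 0.0584]
green [ 0.4315 -0.203 ] [ 0.4312 -0.2045] ring [ 0.6192 -0.03  ] [ 0.62   -0.0307]
blue [ 0.4301 -0.0949] [ 0.4286 -0.0958] ring [ 0.6272 -0.1194] [ 0.6263 -0.1205]
gk [ 0.4458 -0.3356] [ 0.4444 -0.3375]
rk [ 0.5083 -0.335 ] [ 0.5069 -0.3363]
bk [ 0.5713 -0.3342] [ 0.5698 -0.3358]Traceback (most recent call last):
  File "<stdin>", line 16, in <module>
  File "h.py", line 5, in ray
    c=calibration(n);K=np.array([[c["fx"],0,c["cx"]],[0,c["fy"],c["cy"]],[0,0,1]])
ValueError: time passes only in moves, steps and waits
```

Both views agree to about 1.5 mm. Calibration calls appear to be rate-limited, so I'll cache them.

```bash
python3 - <<'E'
s=open("h.py").read().replace("import cv2,numpy as np\n","import cv2,numpy as np\nfrom functools import lru_cache\ncalibration=lru_cache(calibration)\n",1);open("h.py","w").write(s)
E
python3 - <<'E'
from h import *
p=cv2.imread("pics/top0.png");d=np.load("top0.npy")
s=cv2.imread("pics/scene0.png");ds=np.load("scene0.npy")
for n,dd,(x0,y0,x1,y1) in(("top",d,(84,195,140,250)),("scene",ds,(320,110,385,180))):
    P=[]
    for r in range(y0,y1):
        for c in range(x0,x1):
            if dd[r,c]>0:
                o,v=ray(n,(c,r));P.append(o+v*dd[r,c])
    P=np.array(P)
    for a,b in((.16,.172),(.13,.16),(.084,.1)):
        q=P[(P[:,2]>a)&(P[:,2]<b)];print(n,a,len(q),q.mean(0).round(4),q.min(0).round(3),q.max(0).round(3))
h=cv2.cvtColor(p,cv2.COLOR_BGR2HSV)
print("dat",[ (x,y) for y in range(184,193) for x in range(170,181) if h[y,x,1]>80])
print(h[218:236:2,88:120:2,2])
hs=cv2.cvtColor(s,cv2.COLOR_BGR2HSV)
print(hs[120:158:2,338:364:2,2])
for n,H,(x0,y0,x1,y1) in(("top",h,(90,180,190,240)),("scene",hs,(330,110,370,210))):
    m=((H[...,0]>5)&(H[...,0]<24)&(H[...,1]>110)&(H[...,2]>70)).astype(np.uint8)[y0:y1,x0:x1]
    k,_,st,ce=cv2.connectedComponentsWithStats(m)
    for i in range(1,k):
        if st[i,4]>5:
            c=ce[i]+[x0,y0];print(n,st[i].tolist(),c.round(1),"dat",onplane(n,c,.017).round(4),"fl",onplane(n,c,.096).round(4))
q=env.get_state();print(q["time"])
E
```

```text
top 0.16 103 [0.4858 0.3511 0.1647] [0.475 0.339 0.16 ] [0.498 0.364 0.17 ]
top 0.13 53 [0.4854 0.3434 0.1441] [0.475 0.34  0.13 ] [0.498 0.363 0.16 ]
top 0.084 670 [0.4975 0.3497 0.0902] [0.452 0.319 0.084] [0.54  0.388 0.1  ]
scene 0.16 39 [0.4884 0.3493 0.1655] [0.474 0.335 0.16 ] [0.499 0.361 0.171]
scene 0.13 50 [0.4912 0.344  0.1446] [0.478 0.337 0.13 ] [0.501 0.36  0.16 ]
scene 0.084 282 [0.5035 0.3461 0.0911] [0.45  0.312 0.084] [0.543 0.388 0.1  ]
dat [(173, 184), (174, 184), (175, 184), (176, 184), (172, 185), (173, 185), (174, 185), (175, 185), (176, 185), (177, 185), (172, 186), (173, 186), (174, 186), (175, 186), (176, 186), (177, 186), (178, 186), (171, 187), (172, 187), (173, 187), (174, 187), (175, 187), (176, 187), (177, 187), (178, 187), (171, 188), (172, 188), (173, 188), (174, 188), (175, 188), (176, 188), (177, 188), (178, 188), (172, 189), (173, 189), (174, 189), (175, 189), (176, 189), (177, 189), (178, 189), (172, 190), (173, 190), (174, 190), (175, 190), (176, 190), (177, 190), (174, 191), (175, 191)]
[[118 120 121 121 147 174 174 175 173 171 172 173 168 165 
[... 1441 characters left out ...]
88  84  93  92  88  94 148  86  85  90]
 [ 93  53  52  54  84  87  94  93  94  92  86  86  99]
 [ 91  88  62  50  57  53  52  85  93  93  87  87  97]]
top [82, 5, 7, 6, 34] [174.7 187.5] dat [0.5982 0.2132 0.017 ] fl [0.5871 0.1919 0.096 ]
top [13, 40, 14, 16, 108] [110.4 227.9] dat [0.4874 0.3821 0.017 ] fl [0.4847 0.3481 0.096 ]
top [10, 43, 3, 4, 7] [101.1 224.6] dat [0.4961 0.4074 0.017 ] fl [0.4927 0.3715 0.096 ]
scene [16, 16, 7, 3, 11] [349.5 127.3] dat [0.4008 0.4946 0.017 ] fl [0.4502 0.4131 0.096 ]
scene [12, 28, 11, 8, 47] [346.9 141.8] dat [0.4414 0.4237 0.017 ] fl [0.4881 0.3466 0.096 ]
scene [15, 84, 5, 5, 21] [347. 196.] dat [0.599  0.2098 0.017 ] fl [0.6359 0.1461 0.096 ]
0.1
```

```bash
cat >> h.py <<'E'
PL={"red":(.4378,.0959),"yellow":(.4385,-.0021),"green":(.4314,-.2038),"blue":(.4294,-.0954)}
RG={"red":(.6044,.1498),"yellow":(.6122,.0596),"green":(.6195,-.0304),"blue":(.6268,-.1201)}
def q(a):
    x,y,z,w=(Ro.from_euler("z",a)*Ro.from_euler("x",np.pi)).as_quat();return np.array([w,x,y,z])
def hand(a,pos):  # pick the half turn with the calmer last joint
    best=None
    for b in(a,a+np.pi):
        j=kin.inverse_kinematics(np.array(pos,float),q(b))
        if j is not None and (best is None or abs(j[6])<best[0]): best=(abs(j[6]),b)
    return best[1]
def go(x,y,z,a): env.reach(np.array([x,y,z]),q(hand(a,(x,y,z))))
def dz(z,v=.12,**k):
    p=np.array(env.get_state()["tcp_pos"]);p[2]=z;return env.movel(p,velocity=v,**k)
AP=np.pi/2+np.deg2rad(4.75)
E
python3 - <<'E'
from h import *
go(.51,-.14,.2,0);env.grip(.056,50);dz(.085);r=dz(.06,.02,stop_force=4)
s=env.get_state();print(r,s["tcp_pos"],s["force"],s["opening"],s["time"],s["orientation"],s["qpos"][6])
dz(.2);env.grip(.085)
E
```

```text
True [ 0.51029202 -0.14011366  0.06850448] [-0.59708755 -1.18848014  6.07864612] 0.05577746619995999 4.5167 [-2.47056923e-04  5.04586821e-06  9.99999965e-01 -9.67495171e-05] 1.2168623662437967
```

```bash
cat >> h.py <<'E'
def place(col,src,dst):
    t0=env.get_state()["time"]
    a=hand(AP,(*src,.071)); env.grip(.085)
    env.reach(np.array([*src,.17]),q(a)); dz(.071,.15)
    env.grip(.045,60); s=env.get_state(); print(col,"open",s["opening"],s["gripper_force"])
    dz(.15,.15)
    a=hand(AP,(*dst,.076)); env.reach(np.array([*dst,.15]),q(a))
    p=np.array([*dst,.0775]); env.movel(np.array([*dst,.09]),velocity=.15)
    r=env.movel(p,velocity=.03,stop_force=8)
    s=env.get_state(); print("  down",r,s["tcp_pos"].round(4),s["opening"])
    env.grip(.08); dz(.16,.2); print("  dt",env.get_state()["time"]-t0,env.get_state()["time"])
def look(tag):
    s,_=camera("scene"); t,_=camera("top"); cv2.imwrite(f"pics/s{tag}.png",s); cv2.imwrite(f"pics/t{tag}.png",t); return s,t
E
python3 - <<'E'
from h import *
place("red",PL["red"],RG["red"])
s,t=look(1)
for c in HUE: print(c,[(b,onplane("scene",b[1:3],.029).round(3)) for b in blobs(s,c,(150,110,390,330))])
E
```

```text
red open 0.054101112503009294 61.51057004928589
  down True [0.6044 0.1497 0.0773] 0.054160203944793796
  dt 6.4583 12.625
red [((np.int32(192), np.float64(270.2), np.float64(155.9), np.int32(28), np.int32(11)), array([0.291, 0.177, 0.029])), ((np.int32(28), np.float64(320.5), np.float64(200.9), np.int32(8), np.int32(7)), array([0.553, 0.127, 0.029])), ((np.int32(11), np.float64(337.3), np.float64(203.4), np.int32(4), np.int32(4)), array([0.6  , 0.154, 0.029])), ((np.int32(83), np.float64(336.7), np.float64(212.4), np.int32(22), np.int32(13)), array([0.622, 0.122, 0.029])), ((np.int32(5), np.float64(332.0), np.float64(210.2), np.int32(5), np.int32(3)), array([0.605, 0.119, 0.029])), ((np.int32(4), np.float64(337.5), np.float64(212.0), np.int32(4), np.int32(1)), array([0.623, 0.125, 0.029])), ((np.int32(72), np.float64(205.6), np.float64(279.5), np.int32(10), np.int32(10)), array([ 0.493, -0.327,  0.029]))]
yellow [((np.int32(9), np.float64(267.0), np.float64(206.0), np.int32(3), np.int32(3)), array([ 0.438, -0.003,  0.029])), ((np.int32(5), np.float64(264.0), np.float64(213.8), np.in
[... 633 characters left out ...]
), ((np.int32(60), np.float64(190.1), np.float64(267.6), np.int32(9), np.int32(8)), array([ 0.429, -0.328,  0.029]))]
blue [((np.int32(8), np.float64(245.1), np.float64(221.1), np.int32(3), np.int32(3)), array([ 0.428, -0.095,  0.029])), ((np.int32(5), np.float64(245.0), np.float64(230.0), np.int32(5), np.int32(1)), array([ 0.453, -0.121,  0.029])), ((np.int32(32), np.float64(271.4), np.float64(254.5), np.int32(8), np.int32(8)), array([ 0.576, -0.137,  0.029])), ((np.int32(133), np.float64(287.8), np.float64(265.0), np.int32(23), np.int32(19)), array([ 0.637, -0.134,  0.029])), ((np.int32(75), np.float64(221.6), np.float64(292.1), np.int32(10), np.int32(9)), array([ 0.557, -0.326,  0.029]))]
```

View pics/s1.png

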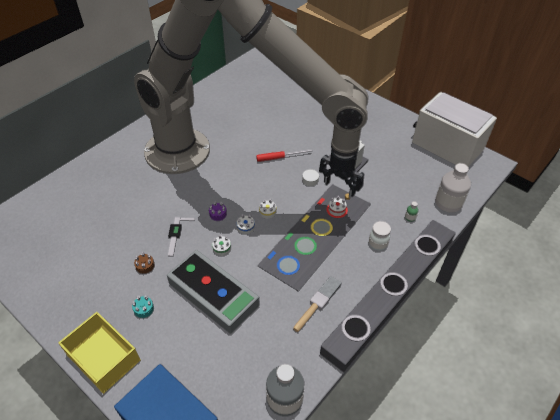

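The red plate stands on its mark at (337,203), and the other plates haven't moved. I'll do the remaining three with a scene-camera check before each pick.

```bash
cat >> h.py <<'E'
def pad(s,col,exp,z,lim=.07):
    c=[onplane("scene",b[1:3],z)[:2] for b in blobs(s,col,(100,90,420,360)) if b[0]<=16 and b[3]<=5 and 2<=b[4]<=5 and not(b[3]>b[4]+1)]
    c=[x for x in c if np.hypot(*(x-np.array(exp)))<lim]
    return min(c,key=lambda x:np.hypot(*(x-np.array(exp))),default=None)
E
python3 - <<'E'
from h import *
done=["red"]
for c in("yellow","blue","green"):
    s,_=camera("scene"); src=pad(s,c,PL[c],.029)
    print(c,src,"done",[(k,pad(s,k,RG[k],.034)) for k in done])
    if src is None or np.hypot(*(src-PL[c]))>.006: print("moved?"); break
    place(c,PL[c],RG[c]); done.append(c)
s,t=look(2)
for k in HUE: print(k,pad(s,k,RG[k],.034),RG[k])
E
```

```text
yellow [ 0.43779691 -0.00330865] done [('red', array([0.60266556, 0.14975273]))]
yellow open 0.05448463629091092 61.386401653289795
  down False [0.6122 0.0596 0.0774] 0.05472764592385616
  dt 5.825000000000001 18.6
blue [ 0.42829429 -0.09498335] done [('red', array([0.60570492, 0.11532448])), ('yellow', array([0.61034822, 0.05824091]))]
blue open 0.05444656585067459 61.356929540634155
  down False [ 0.6268 -0.1201  0.0774] 0.054174604305272586
  dt 5.933300000000003 24.5833
green [ 0.43135002 -0.2038132 ] done [('red', array([0.60168525, 0.14946344])), ('yellow', array([0.61034822, 0.05824091])), ('blue', array([ 0.62477282, -0.12076374]))]
green open 0.05441821027610801 61.66586637496948
  down False [ 0.6194 -0.0303  0.0774] 0.054501132851503944
  dt 6.0167 30.65
red [0.60168525 0.14946344] (0.6044, 0.1498)
yellow None (0.6122, 0.0596)
green [ 0.61722477 -0.0310789 ] (0.6195, -0.0304)
blue [ 0.62477282 -0.12076374] (0.6268, -0.1201)
```

View pics/s2.png

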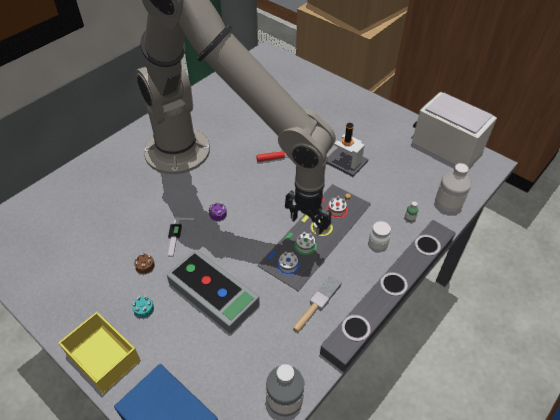

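Yellow is partly hidden behind the gripper at about (320,218). I'll move over the green key and check from there before pressing.

Run:
```python
from h import *
go(.4453,-.3367,.17,0); env.grip(0.0,30)
s,t=look(3)
for k in HUE: print(k,pad(s,k,RG[k],.034),RG[k])
cv2.imwrite("pics/s3c.png",cv2.resize(s[170:300,230:380],None,fx=4,fy=4))
```

```text
red [0.60140935 0.15035892] (0.6044, 0.1498)
yellow [0.61034822 0.05824091] (0.6122, 0.0596)
green [ 0.61722477 -0.0310789 ] (0.6195, -0.0304)
blue [ 0.62522635 -0.12084347] (0.6268, -0.1201)
```

View pics/s3c.png

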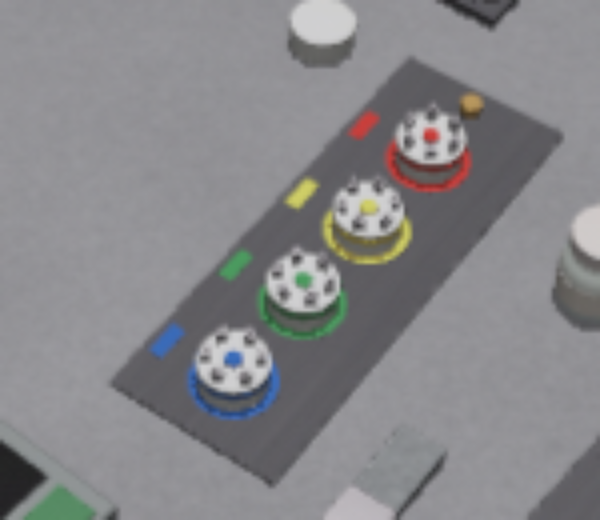

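All four plates are seated within about 3 mm. Pressing the green key, then picking up the probe.

```bash
cat >> h.py <<'E'
def press(x,y):
    go(x,y,.17,0); env.grip(0.0,30); dz(.132)
    f0=env.get_state()["force"][2]; r=dz(.123,.01,stop_force=9)
    env.dwell(.3); s=env.get_state(); print("press",r,s["tcp_pos"].round(4),s["force"][2]-f0); dz(.17)
E
python3 - <<'E'
from h import *
press(.4453,-.3367)
env.grip(.085); env.reach(np.array([.4453,-.3367,.27]),q(hand(0,(.4453,-.3367,.27))))
go(.4868,.349,.29,0)
s,_=look(4); print([(k,pad(s,k,RG[k],.034)) for k in HUE],env.get_state()["time"])
t=cv2.imread("pics/s4.png");cv2.imwrite("pics/s4c.png",cv2.resize(t[50:290,200:420],None,fx=2.4,fy=2.4))
E
```

```text
press True [ 0.4454 -0.3368  0.1262] 6.3087699750914625
[('red', array([0.60140935, 0.15035892])), ('yellow', array([0.61034822, 0.05824091])), ('green', array([ 0.61722477, -0.0310789 ])), ('blue', array([ 0.64681986, -0.10146451]))] 39.1083
```

View pics/s4c.png

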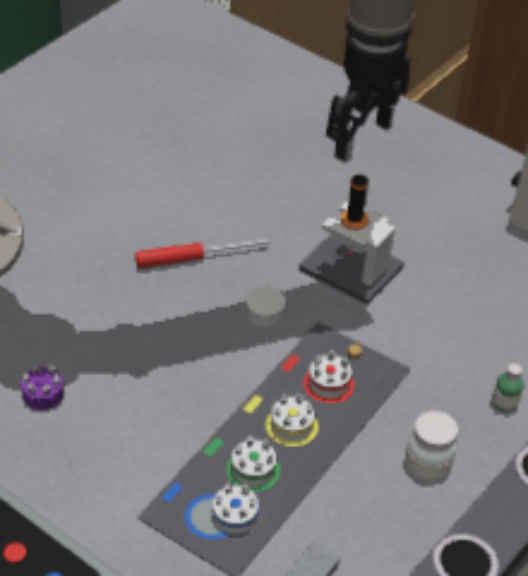

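The blue plate has been knocked about 3 cm to (.649,-.101); in the crop it sits at (236,505). Fixing that now.

```bash
sed -i 's/def place(col,src,dst):/def place(col,src,dst,zs=.071):/; s/(\*src,.071)/(*src,zs)/; s/dz(.071,.15)/dz(zs,.15)/' h.py
python3 - <<'E'
from h import *
place("blue",(.6488,-.1008),RG["blue"],.076)
go(.4868,.349,.29,0); env.grip(.085)
s,_=look(5); print([(k,pad(s,k,RG[k],.034)) for k in HUE])
dz(.192,.12); env.grip(.01,50); st=env.get_state(); print(st["opening"],st["tcp_pos"],st["time"],st["force"])
E
```

```text
blue open 0.05410911892397998 63.62832069396973
  down True [ 0.6268 -0.1201  0.0775] 0.05495458319383639
  dt 6.0334 45.1417
[('red', array([0.60140935, 0.15035892])), ('yellow', array([0.61034822, 0.05824091])), ('green', array([ 0.61722477, -0.0310789 ])), ('blue', array([ 0.62619509, -0.12332867]))]
0.02265015435200444 [0.48717301 0.34913373 0.1924129 ] 48.85 [-0.17227253  0.27732415  2.34934039]
```

```bash
cat >> h.py <<'E'
DAT=(.5987,.2138)
def touch(x,y,ztop,push=.0035):
    env.movel(np.array([x,y,.25]),velocity=.2)
    env.movel(np.array([x,y,ztop+.1674+.006]),velocity=.12); f0=np.array(env.get_state()["force"])
    env.movel(np.array([x,y,ztop+.1674-push]),velocity=.02,stop_force=8); env.dwell(.4)
    s=env.get_state(); print("touch",s["tcp_pos"].round(4),"dF",(s["force"]-f0).round(2),s["time"]); dF=s["force"][2]-f0[2]
    env.movel(np.array([x,y,.25]),velocity=.12); return dF
E
python3 - <<'E'
from h import *
dz(.25,.1); print(env.get_state()["opening"])
x,y=DAT; env.movel(np.array([x,y,.25]),velocity=.2); env.movel(np.array([x,y,.1904]),velocity=.12)
s,t=look(6); print([(k,pad(s,k,RG[k],.034)) for k in HUE])
c=pix("scene",(x,y,.023)).astype(int);print(c)
cv2.imwrite("pics/s6c.png",cv2.resize(s[c[1]-60:c[1]+40,c[0]-60:c[0]+60],None,fx=5,fy=5,interpolation=2))
E
```

```text
0.02297815110480436
[('red', array([0.60214925, 0.15043757])), ('yellow', array([0.61034822, 0.05824091])), ('green', array([ 0.61722477, -0.0310789 ])), ('blue', array([ 0.62619509, -0.12332867]))]
[347 194]
```

View pics/s6c.png

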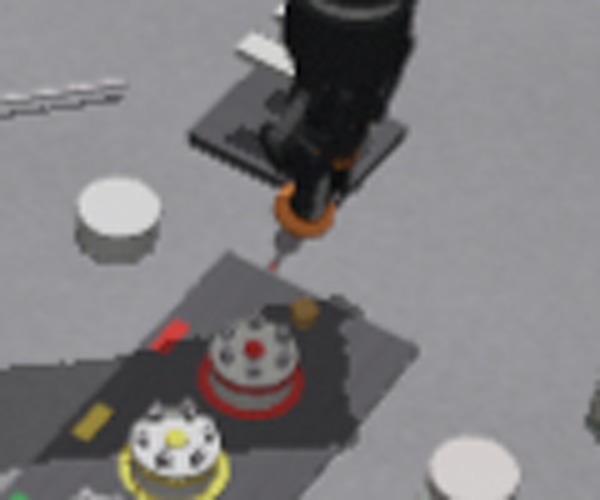

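The probe is tilted in the hand: the tip is at scene pixel (341,188), but should be at (347,194). I didn't lift the stylus clear of the fork before moving sideways. I'll measure the tilt and compensate with the tool angle.

Run:
```python
from h import *
from scipy.optimize import least_squares
dz(.30,.15); env.movel(np.array([.60,.26,.30]),velocity=.2)
s,t=look(7); st=env.get_state(); print(st["tcp_pos"],st["orientation"],st["time"])
G=np.array(st["tcp_pos"])-[0,0,.0574]   # grip point sits 57.4 mm ahead of the TCP
ct=pix("scene",G-[0,0,.1]).astype(int); tt=pix("top",G-[0,0,.1]).astype(int); print(ct,tt)
R=cv2.resize(s[ct[1]-55:ct[1]+25,ct[0]-40:ct[0]+40],(480,480),interpolation=2)
T=cv2.resize(t[tt[1]-40:tt[1]+40,tt[0]-40-15:tt[0]+40-15],(300,300),interpolation=2)
C=np.zeros((480,780,3),np.uint8);C[:,:480]=R;C[:300,480:]=T;cv2.imwrite("pics/s7c.png",C)
for n,im,c in(("scene",s,ct),("top",t,tt)):
    H=cv2.cvtColor(im,cv2.COLOR_BGR2HSV);o=[c[0]-50,c[1]-60]
    for nm,lo,hi,sm in(("red",172,5,100),("or",5,22,120)):
        h=H[...,0];m=((h>=lo)|(h<=hi)) if lo>hi else (h>=lo)&(h<=hi)
        m=(m&(H[...,1]>sm)&(H[...,2]>50)).astype(np.uint8)[o[1]:o[1]+110,o[0]:o[0]+100]
        k,_,z,ce=cv2.connectedComponentsWithStats(m);print(n,nm,[(z[i,2:].tolist(),(ce[i]+o).round(1)) for i in range(1,k) if z[i,4]>1])
```

```text
[0.59988715 0.25928011 0.29891227] [-7.39032998e-04  1.42561202e-04  9.99999488e-01 -6.76385946e-04] 52.7167
[360 160] [141 179]
scene red [([8, 7, 31], array([320.6, 201. ])), ([4, 4, 12], array([337.3, 203.2])), ([4, 5, 12], array([327.4, 207.4])), ([3, 3, 6], array([346.2, 208.3]))]
scene or [([19, 9, 92], array([402.9, 102.6])), ([1, 2, 2], array([364. , 128.5])), ([4, 2, 7], array([368.3, 131.4])), ([11, 10, 55], array([359.4, 143.7])), ([5, 5, 21], array([347., 196.]))]
top red [([1, 2, 2], array([190. , 194.5]))]
top or [([18, 13, 122], array([131.2, 182.1])), ([7, 6, 34], array([174.7, 187.5]))]
```

View pics/s7c.png

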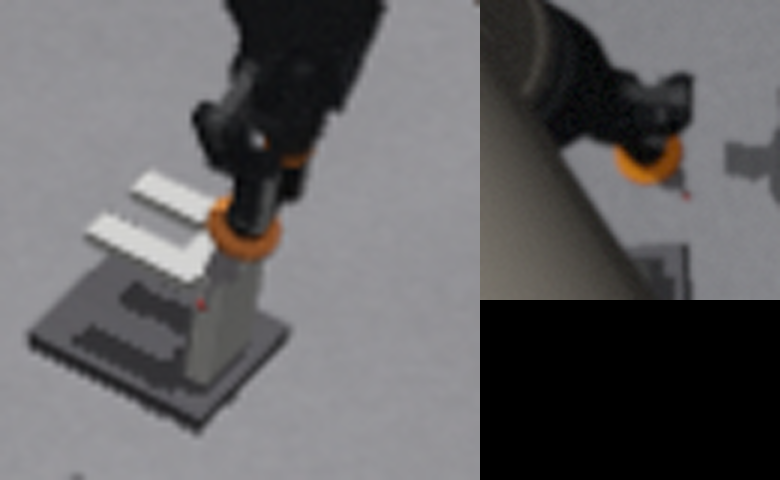

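Tip pixels are scene (353.5,155.7) and top (140.9,191.3). Flange pixels are scene (360.8,143) and top (131.3,182). Triangulating both.

```bash
cat >> h.py <<'E'
def tri(a,b):
    (o1,d1),(o2,d2)=ray("scene",a),ray("top",b); d1=d1/np.linalg.norm(d1);d2=d2/np.linalg.norm(d2)
    A=np.c_[d1,-d2];k=np.linalg.lstsq(A,o2-o1,rcond=None)[0];p1,p2=o1+k[0]*d1,o2+k[1]*d2
    return (p1+p2)/2,np.linalg.norm(p1-p2)
E
python3 - <<'E'
from h import *
tcp=np.array([.59989,.25928,.29891])
t,e=tri((353.5,155.7),(140.9,191.3)); f,e2=tri((360.8,143),(131.3,182))
print((t-tcp).round(4),e,(f-tcp).round(4),e2); v=f-t;print(v.round(4),np.linalg.norm(v),np.degrees(np.arctan2(v[:2],v[2])))
E
```

```text
[-2.890e-02  1.000e-04 -1.546e-01] 0.0016446594812292456 [-0.0145  0.0034 -0.0962] 0.006145471225048307
[0.0145 0.0033 0.0584] 0.06029517181085899 [13.89740741  3.25838088]
```

The probe is tilted about 17° about y, with little slip. I'll tilt the tool to stand it upright, check that, then reseat it in the fork and regrip.

```bash
cat >> h.py <<'E'
def tilt(base,deg):
    r=Ro.from_euler("y",deg,degrees=True)*Ro.from_quat(np.roll(base,-1)); return np.roll(r.as_quat(),1)
E
python3 - <<'E'
from h import *
Q=tilt(np.array([0,0,1.,0]),-17)
env.movel(np.array([.58,.26,.32]),velocity=.15,rot=Q)
s,t=look(8); st=env.get_state(); tcp=np.array(st["tcp_pos"]); print(tcp,st["time"])
d=Ro.from_quat(np.roll(st["orientation"],-1)).apply([0,0,1]);G=tcp+.0574*d;print("d",d)
ct=pix("scene",G-[0,0,.1]).astype(int); tt=pix("top",G-[0,0,.1]).astype(int); print(ct,tt,[pix(n,G-[0,0,k]).round(1).tolist() for n in("scene","top") for k in(.107,.042)])
R=cv2.resize(s[ct[1]-55:ct[1]+25,ct[0]-40:ct[0]+40],(480,480),interpolation=2)
T=cv2.resize(t[tt[1]-40:tt[1]+40,tt[0]-40-15:tt[0]+40-15],(300,300),interpolation=2)
C=np.zeros((480,780,3),np.uint8);C[:,:480]=R;C[:300,480:]=T;cv2.imwrite("pics/s8c.png",C)
E
```

```text
[0.58126997 0.25874319 0.3195819 ] 53.2667
d [ 0.29035273 -0.0012463  -0.95691888]
[360 155] [138 178] [[360.6, 156.7], [363.3, 140.9], [139.4, 178.8], [128.8, 173.9]]
```

View pics/s8c.png

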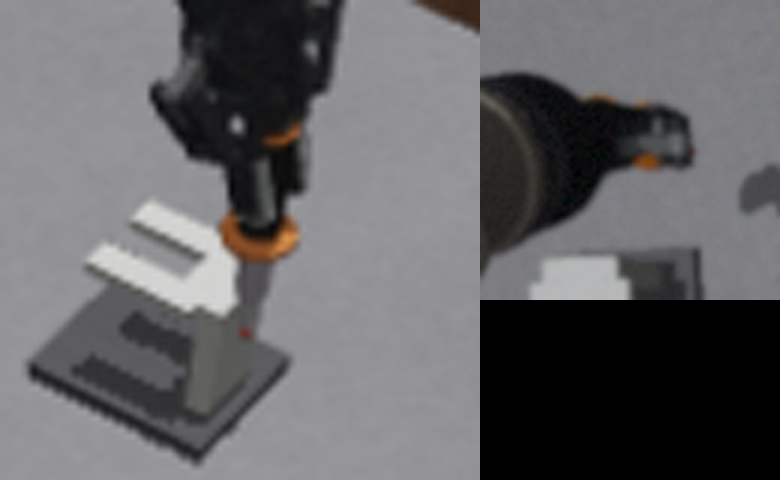

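The tip is now at scene (361,155.5) and top (139.3,178.5), within 1 px of an upright probe with no slip. Seating it.

Run:
```python
from h import *
Q=tilt(np.array([0,0,1.,0]),-17)
env.movel(np.array([.4704,.3491,.32]),velocity=.15,rot=Q)
env.movel(np.array([.4704,.3491,.205]),velocity=.12)
r=env.movel(np.array([.4704,.3491,.188]),velocity=.02,stop_force=4); st=env.get_state();print(r,st["tcp_pos"].round(4),st["force"])
env.grip(.06); env.dwell(.3)
# back straight along the tool, then upright
env.movel(np.array([.4704-.028,.3491,.188+.095]),velocity=.15)
go(.4868,.349,.29,0); env.grip(.085)
s,t=look(9); print([(k,pad(s,k,RG[k],.034)) for k in HUE],env.get_state()["time"])
cv2.imwrite("pics/s9c.png",cv2.resize(s[100:300,240:400],None,fx=3,fy=3,interpolation=2))
```

```text
True [0.4695 0.3502 0.204 ] [ 0.84135315 -0.43797126 -1.66077813]
[('red', array([0.60140935, 0.15035892])), ('yellow', array([0.61034822, 0.05824091])), ('green', array([ 0.61722477, -0.0310789 ])), ('blue', array([ 0.62619509, -0.12332867]))] 58.05
```

View pics/s9c.png

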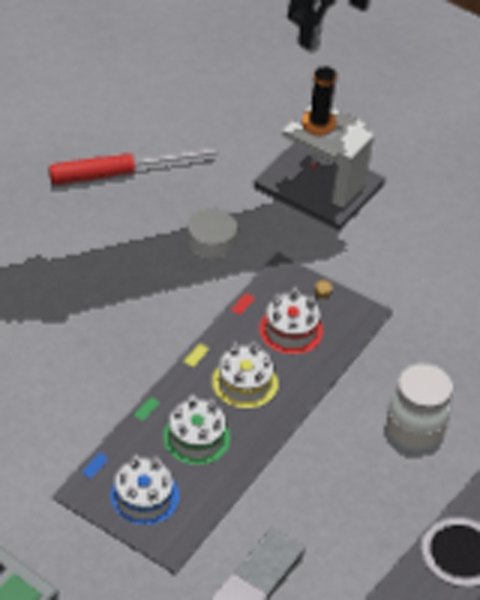

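It dropped the last centimetre because the force stop triggered early, but it hangs upright in the fork. I'll check its offset, regrip, and lift well clear this time.

Run:
```python
from h import *
def fl(f):
    H=cv2.cvtColor(cv2.imread(f),cv2.COLOR_BGR2HSV)
    m=((H[...,0]>5)&(H[...,0]<24)&(H[...,1]>110)&(H[...,2]>70)).astype(np.uint8)[134:160,335:360]
    k,_,st,ce=cv2.connectedComponentsWithStats(m);i=1+np.argmax(st[1:,4]);c=ce[i]+[335,134];return st[i].tolist(),onplane("scene",c,.096)[:2]
a,b=fl("pics/scene0.png"),fl("pics/s9.png");print(a,b);sh=b[1]-a[1];print(sh)
x,y=np.array([.4870,.3491])+sh
env.movel(np.array([x,.3491,.29])); dz(.215,.12); dz(.192,.06); env.grip(.01,80); env.dwell(.2)
st=env.get_state();print(st["opening"],st["tcp_pos"],st["force"])
dz(.30,.1); s,t=look(10); print(env.get_state()["time"])
c=pix("scene",(x,.349,.15)).astype(int);print(c)
R=cv2.resize(s[c[1]-50:c[1]+50,c[0]-50:c[0]+50],(500,500),interpolation=2);cv2.imwrite("pics/s10c.png",R)
tcp=np.array(env.get_state()["tcp_pos"]);print(tcp,pix("scene",tcp-[0,0,.1644]),c-50)
```

```text
([7, 4, 11, 8, 47], array([0.48814629, 0.34655418])) ([6, 3, 11, 8, 46], array([0.48342638, 0.34566065]))
[-0.00471991 -0.00089353]
0.022693907082039333 [0.48224072 0.34991735 0.19231103] [0.58565894 0.93636491 3.30526196]
61.7417
[347 128]
[0.48200994 0.34966622 0.29916905] [347.16431522 131.71190687] [297  78]
```

View pics/s10c.png

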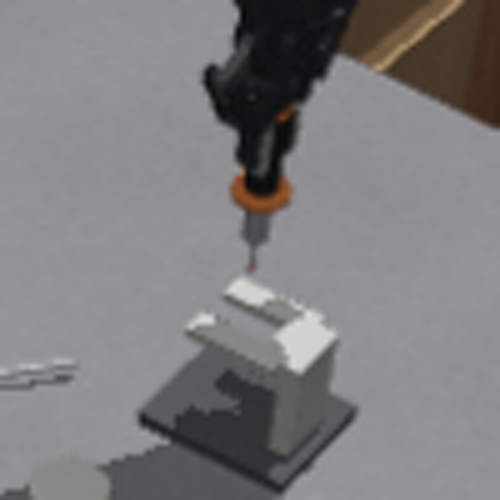

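The tip is at scene (347,131.6) against a prediction of (347.2,131.7), so the probe is upright. Now the touches.

Run:
```python
from h import *
env.movel(np.array([*DAT,.30]),velocity=.2)
f=touch(*DAT,.017)
s,_=camera("scene"); print([(k,pad(s,k,RG[k],.034)) for k in HUE])
```

```text
touch [0.5988 0.2139 0.181 ] dF [ 0.88 -0.1   1.16] 64.8583
[('red', array([0.60214925, 0.15043757])), ('yellow', array([0.61034822, 0.05824091])), ('green', array([ 0.61722477, -0.0310789 ])), ('blue', array([ 0.62619509, -0.12332867]))]
```

Run:
```python
from h import *
touch(*DAT,.017,.0045)
for c in("red","yellow","green","blue"):
    x,y=RG[c]; s,_=camera("scene"); p=pad(s,c,RG[c],.034); print(c,p,"bias",p-RG[c] if p is not None else None)
    if p is not None and np.hypot(*(p-RG[c]))>.006: print("MOVED");break
    touch(x-.0005,y,.034,.004)
s,_=look(11); print([(k,pad(s,k,RG[k],.034)) for k in HUE])
```

```text
touch [0.5988 0.2139 0.18  ] dF [0.44 0.   0.61] 67.6083
red [0.60214925 0.15043757] bias [-0.00225075  0.00063757]
touch [0.604  0.1499 0.1975] dF [ 1.01 -0.48  1.5 ] 70.425
yellow [0.61034822 0.05824091] bias [-0.00185178 -0.00135909]
touch [0.6118 0.0596 0.1975] dF [-0.22  0.15  0.18] 73.225
green [ 0.61722477 -0.0310789 ] bias [-0.00227523 -0.0006789 ]
touch [ 0.6192 -0.0304  0.1975] dF [-0.23  1.12  1.3 ] 76.025
blue [ 0.62596243 -0.12305659] bias [-0.00083757 -0.00295659]
touch [ 0.6265 -0.1201  0.1975] dF [ 1.4  -1.07  1.41] 78.825
[('red', array([0.60168525, 0.14946344])), ('yellow', array([0.61034822, 0.05824091])), ('green', array([ 0.61722477, -0.0310789 ])), ('blue', array([ 0.62596243, -0.12305659]))]
```

Single force readings are too noisy to be sure. There's time, so I'll repeat the sequence with averaged forces.

Run:
```python
from h import *
def avg():
    F=[]
    for _ in range(16): env.dwell(.03);F.append(env.get_state()["force"])
    return np.mean(F,0)
for c,(x,y),zt in [("datum",DAT,.017)]+[(k,(RG[k][0]-.0005,RG[k][1]),.034) for k in("red","yellow","green","blue")]:
    env.movel(np.array([x,y,.25]),velocity=.2); env.movel(np.array([x,y,zt+.1734]),velocity=.12); env.dwell(.2); a=avg()
    env.movel(np.array([x,y,zt+.1634]),velocity=.02); env.dwell(.1); b=avg(); print(c,(b-a).round(2),env.get_state()["tcp_pos"].round(4))
    env.movel(np.array([x,y,.25]),velocity=.12)
s,_=look(12); print([(k,pad(s,k,RG[k],.034)) for k in HUE],env.get_state()["time"])
```

```text
datum [0.08 0.29 1.63] [0.5987 0.2138 0.1805]
red [0.29 0.11 1.62] [0.6039 0.1498 0.1974]
yellow [-0.01  0.45  1.75] [0.6117 0.0596 0.1974]
green [ 0.29 -0.    1.47] [ 0.619  -0.0304  0.1974]
blue [ 0.22 -0.31  1.93] [ 0.6263 -0.1201  0.1974]
[('red', array([0.60168525, 0.14946344])), ('yellow', array([0.61034822, 0.05824091])), ('green', array([ 0.61722477, -0.0310789 ])), ('blue', array([ 0.62596243, -0.12305659]))] 99.5833
```

All five touches read 1.5–1.9 N, which is right. Hanging the probe back.

Run:
```python
from h import *
dz(.31); env.movel(np.array([.4865,.3496,.31]),velocity=.2); env.movel(np.array([.4865,.3496,.21]),velocity=.12)
env.movel(np.array([.4865,.3496,.1928]),velocity=.03); print(env.get_state()["tcp_pos"],env.get_state()["force"])
env.grip(.05); env.dwell(.3); env.grip(.085); dz(.30,.12)
s,t=look(13); print([(k,pad(s,k,RG[k],.034)) for k in HUE],env.get_state()["time"])
H=cv2.cvtColor(s,cv2.COLOR_BGR2HSV)
m=((H[...,0]>5)&(H[...,0]<24)&(H[...,1]>110)&(H[...,2]>70)).astype(np.uint8)[134:160,335:360]
k,_,st,ce=cv2.connectedComponentsWithStats(m);print([(st[i].tolist(),onplane("scene",ce[i]+[335,134],.096)) for i in range(1,k)])
cv2.imwrite("pics/s13c.png",cv2.resize(s[90:300,240:400],None,fx=2.8,fy=2.8,interpolation=2))
```

```text
[0.48649422 0.34970097 0.19272258] [ 0.15032986  0.24329902 -0.75909722]
[('red', array([0.60140935, 0.15035892])), ('yellow', array([0.61034822, 0.05824091])), ('green', array([ 0.61722477, -0.0310789 ])), ('blue', array([ 0.62619509, -0.12332867]))] 106.8083
[([6, 4, 12, 8, 46], array([0.48779496, 0.34380893, 0.096     ]))]
```

View pics/s13c.png

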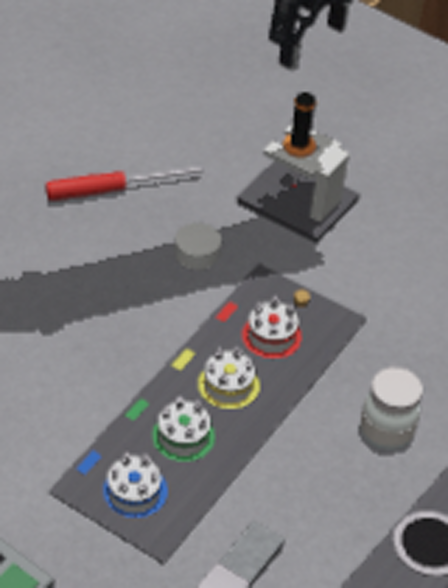

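The probe hangs upright within about 3 mm of where it started, and every plate is on its mark. Now the blue key, coming in high so the arm stays clear of the red one.

Run:
```python
from h import *
go(.5705,-.335,.28,0); press(.5705,-.335); dz(.3)
s,t=look(14); print([(k,pad(s,k,RG[k],.034)) for k in HUE],env.get_state()["time"])
H=cv2.cvtColor(s,cv2.COLOR_BGR2HSV)
m=((H[...,0]>5)&(H[...,0]<24)&(H[...,1]>110)&(H[...,2]>70)).astype(np.uint8)[134:160,335:360]
k,_,st,ce=cv2.connectedComponentsWithStats(m);print([onplane("scene",ce[i]+[335,134],.096) for i in range(1,k)])
ok=all((p:=pad(s,c,RG[c],.034)) is not None and np.hypot(*(p-RG[c]))<.006 for c in HUE)
print(ok); 
if ok: env.dwell(.3); print(job.job_done())
```

```text
press True [ 0.5705 -0.3351  0.1263] 4.250581340374298
[('red', array([0.60168525, 0.14946344])), ('yellow', array([0.61034822, 0.05824091])), ('green', array([ 0.61722477, -0.0310789 ])), ('blue', array([ 0.62619509, -0.12332867]))] 113.8083
[array([0.48749544, 0.34337623, 0.096     ])]
True
the job is handed in; nothing more can be done
None
```

The job is handed in after about 114 s, verdict not shown: all four plates are on their marks (blue put back after it was knocked), the datum and all four pads were touched in order, the probe hangs in its stand, and both keys were pressed (blue read about 4 N and green about 6 N, on a noisy sensor).

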